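Add a slotted disc to a load post

ROBOT

A 6-joint arm with a two-finger parallel gripper is mounted at the origin on a cart in front of the work surface, level with it; the furniture and walls round the work are solid. World frame = base frame: x ahead of the robot, y to its left, z up, the work surface at z = 0. Lengths are in m, angles in rad, forces in N, time in s.
With the tool pointing down it reaches from about 0.425 to 1.125 m from the base axis. Payload 14.9 kg.
Tool frame: the origin (TCP) lies midway between the tips of the shut fingers; the grasp point (between the pads) lies 19 mm behind it; x points along the fingers, y is the direction in which the jaws open and shut, and the axes are right-handed (so a half turn about x gives the same grasp; the last joint's range is limited). The gripper opens to 91 mm and grips with 3 to 60 N. Pads are 32 mm wide; open, the fingers measure 118 mm over their backs; the gripper's body (76 mm by 178 mm) begins 60 mm behind the grasp point.
Start: joints at [1.081, 0.379, 1.734, -0, 1.028, -0.033], TCP at [0.309, 0.628, 0.175] pointing down, gripper open.
Joint ranges: [-2.77, 2.77], [-0.74, 2.19], [0, 2.66], [-1.06, 4.2], [0.31, 2.87], [-3.08, 3.08]. Speed limits (rad/s): [1.89, 1.89, 2.39, 3.14, 3.14, 3.14].

INTERFACE

Orientations are given as [roll, pitch, yaw] about the fixed x, y, z axes, in that order (R = Rz(yaw) Ry(pitch) Rx(roll)).
In Python, from rig import ctrl gives the robot as it stands.
- The arm moves only by the shell command python3 -m jog 'ROWS' [OPENING]. ROWS is JSON, a list of rows, each an object with "travel": the shift along the world's x, y, z in cm, a list of three; "angular": the turn, a rotation vector about the world's x, y, z in degrees, a list of three. In form: [{"travel": [dx, dy, dz], "angular": [ax, ay, az]}, ...]. A call has 1 to 5 rows; each row shifts and turns the commanded pose from where the row before left it; what a row does not reach is not made up. A row lasts 1/10 s, in which the tool goes at most 50 mm and 8.59 degrees, less where a joint would pass 70% of its speed; a pose out of reach is approached as far as the arm can. A call with a gripper value outside its range is refused whole. OPENING is the opening, from 0 (shut) to 1 (fully open), set as the call begins (- or left out, the last holds). The fingers move at their own pace and stop on an object; the grip force is fixed at half the most. Time passes only in rows, so rows that do not move let the fingers close. It gives the time, the measured TCP pose, the force and the opening at its end, in the units of the state.
- ctrl.get_obs(): the state, without advancing time (a new reading comes with each control period).
- ctrl.camera(name): name is "side" or "top"; returns the picture (480x640x3 uint8, blue, green, red); there is no depth.
- ctrl.camera_model(name): a dict with "intrinsics" (3x3 intrinsics, pixels), "extrinsics" (4x4, takes a point from camera to world coordinates). Camera axes: x right, y up, looking along -z (the intrinsics and any distortion apply to the point x, -y, -z); pixel columns grow to the right and rows downward; lengths in m; the calibration is good to about 2 mm. A picture is of the moment at which its call begins. camera_model takes no time and is no camera call.
- ctrl.job_done(): hands the job in, once; it reports no verdict.
The state is a dict: "time_s": time; "joints": joint angles; "qd": joint speeds; "joint_torque": joint torques, N m; "position": TCP position; "ee_rot": TCP orientation; "force": force on the tool from outside, world axes, zero at the start; "ft_torque": the same for the moment, N m; "gripper_width": finger opening in m.
Only numpy, scipy, OpenCV 4.12 (cv2) and the standard library are available. Lean on these libraries where they do the work, as an engineer would, in place of code of your own. Each camera call takes 0.05 s, during which the arm holds its last target. There are 200 camera calls.

TASK

Add the brass slotted disc to the load post: slide it sideways under the black head so that the stem sits in the middle of the disc, with its slot facing the opposite way to the slot of the steel disc already there, and leave it lying flat on that steel disc. Do not push the steel disc on the post out of place, and leave the spare steel disc on the bench alone.

Things in the scene. Friction and masses are not known exactly. Their poses are not given: they have to be found in the camera images.
- brass_center (a point): Centre (half-way up) of the loose slotted brass disc, flat on the bench: 68 mm across, 18 mm thick, 0.18 to 0.37 kg, with two parallel flats 58 mm apart to grip it by. A 20 mm wide slot runs from the rim to a round end 10 mm past the centre. x points from the centre out through the slot's open mouth, y across the flats, z up.
- brass_slot (a point): A point on the brass disc in the mouth of its slot, 30 mm from the centre along the slot, half-way up; axes as brass_center.
- loaded_center (a point): Centre (half-way up) of a steel disc of exactly the same shape and size that already lies loose on the post's pan, the stem in its slot. x points from the centre out through the open mouth of its slot, to the left and towards the robot or straight towards it; z up.
- spare_center (a point): Centre (half-way up) of a spare steel disc of the same shape lying on the bench; not needed. Axes as brass_center. Brass and spare disc may have changed places. Near by: a microscope boom and its end block cross the bench at x = 0.53 to 0.58, from y = -0.10 to the left, 0.16 to 0.29 above the bench; a wall rises at y = -0.45.
- post (a point): Fixed load post on a round dark base (84 mm across): the point on the stem's axis at the top of its 60 mm pan, 55 mm above the bench; z up. Upright stem 8 mm thick, bare for 53 mm above the pan, then a round black head 26 mm across, 8 mm high, too wide for a slot. The steel disc fills the lowest 18 mm, leaving 35 mm for the brass disc, whose centre comes to lie 27 mm above this point.

How it is judged:
At the end, for the whole second after the job is handed in: Brass disc at rest, flat (6 deg) on the steel disc on the post: centre within 11 mm of the stem axis, height within 4 mm; slot within about 45 deg of opposite to the steel one's (slot point 18 mm beyond its centre); steel disc flat, within 12 mm of the axis; spare disc moved under 30 mm (horizontal distance between brass_center and post below 0.011 m and z of brass_center in the frame of post between 0.023 and 0.031 m and angle between each of brass_center, loaded_center's own z axis and vertical below 0.1 rad and x of brass_slot in the frame of loaded_center below -0.018 m and horizontal distance between loaded_center and post below 0.012 m and distance of spare_center from where it was at the start of the episode below 0.03 m and linear speed of brass_disc below 0.02 m/s); the robot touches nothing.
It fails at once if the steel disc on the post is pushed more than 20 mm (distance of loaded_center from where it was at the start of the episode above 0.02 m).
It fails at once if the spare steel disc is moved more than 30 mm (distance of spare_center from where it was at the start of the episode above 0.03 m).
It also fails if it takes over 48 s, if anything falls off the work surface, if the arm or the gripper's body presses on something with over 40 N, if the wrist force passes 120 N, or if a joint passes its speed limit or range.

## Working session

There is one attempt and no reset: what is moved stays moved. The work goes in short steps, Python scripts to look and compute and a shell command to move; the robot and the scene stay as the last step left them, time stands still between calls to the robot, and variables do not carry over. Pictures are saved under pics/ and viewed, about 8 in all and at most 12, crops included, and the job is handed in when it is done.

```bash
mkdir -p pics; ls; python3 - <<'E'
from rig import ctrl
import cv2,numpy as np
o=ctrl.get_obs();print(o['time_s'],o['position'],o['ee_rot'],o['gripper_width'])
for n in('side','top'):
    cv2.imwrite(f'pics/{n}0.png',ctrl.camera(n)); m=ctrl.camera_model(n);print(n,m)
E
```

```text
pics
0.0 [0.30856778 0.62785847 0.17400689] [-1.57571594  1.5697535  -2.03247245] 0.09138323088447825
side {'intrinsics': array([[558.99748026,   0.        , 317.14916863],
       [  0.        , 558.99748026, 238.99727193],
       [  0.        ,   0.        ,   1.        ]]), 'extrinsics': array([[-0.99326422,  0.06312354, -0.09716791,  0.39039827],
       [-0.11580052, -0.57010116,  0.81337255,  0.57105218],
       [-0.00405258,  0.81914595,  0.57357082,  0.56125392],
       [ 0.        ,  0.        ,  0.        ,  1.        ]])}
top {'intrinsics': array([[595.61273792,   0.        , 327.40131997],
       [  0.        , 595.61273792, 233.38029906],
       [  0.        ,   0.        ,   1.        ]]), 'extrinsics': array([[-0.00792332,  0.98602563, -0.16640517,  0.31720194],
       [-0.99989838, -0.00978445, -0.01036749, -0.10842306],
       [-0.01185079,  0.16630611,  0.98600296,  1.04578082],
       [ 0.        ,  0.        ,  0.        ,  1.        ]])}
```

View pics/side0.png

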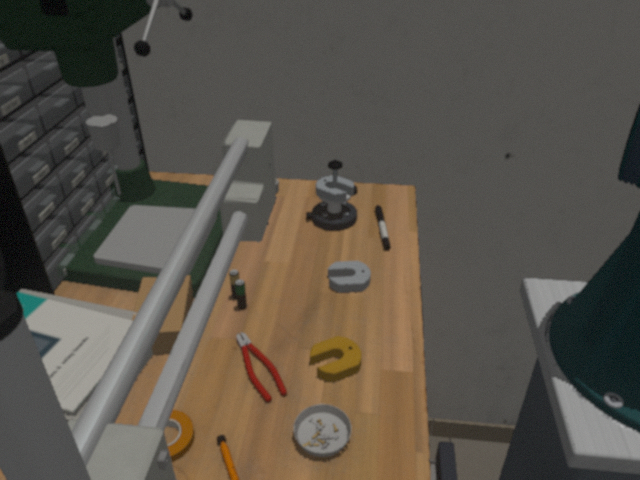

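View pics/top0.png

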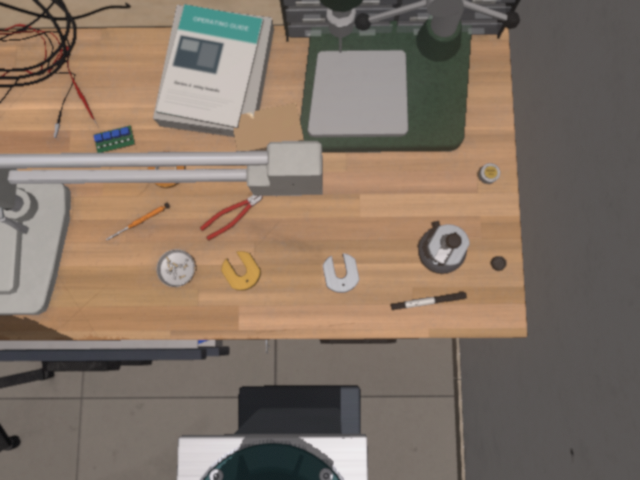

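The side view shows the brass disc at (336,357), the spare at (349,276) and the post at (335,195). In the top view, brass is at (241,271), spare at (341,272) and post at (443,248). Next I'll zoom in and measure.

```bash
cat > h.py <<'E'
from rig import ctrl
import cv2,numpy as np
def ray(n,p):
    m=ctrl.camera_model(n);K=m['intrinsics'];T=m['extrinsics']
    d=np.linalg.solve(K,[p[0],p[1],1.]);d=T[:3,:3]@(d*[1,-1,-1]);return T[:3,3],d
def onz(n,p,z):
    o,d=ray(n,p);return o+d*(z-o[2])/d[2]
def proj(n,P):
    m=ctrl.camera_model(n);K=m['intrinsics'];T=m['extrinsics']
    q=K@((T[:3,:3].T@(np.array(P)-T[:3,3]))*[1,-1,-1]);return q[:2]/q[2]
def brassmask(n,im):
    h=cv2.cvtColor(im,cv2.COLOR_BGR2HSV);m=cv2.inRange(h,(17,150,70),(32,255,255))
    return m
E
python3 - <<'E'
from h import *
t=cv2.imread('pics/top0.png');s=cv2.imread('pics/side0.png')
a=cv2.resize(t[205:285,400:480],(400,400),interpolation=cv2.INTER_CUBIC)
b=cv2.resize(t[235:305,206:276],(400,400),interpolation=cv2.INTER_CUBIC)
c=cv2.resize(s[150:230,295:375],(400,400),interpolation=cv2.INTER_CUBIC)
cv2.imwrite('pics/crop.png',np.hstack([a,c]))
for n,im in(('top',t),('side',s)):
    m=brassmask(n,im)
    cs=sorted(cv2.findContours(m,cv2.RETR_EXTERNAL,cv2.CHAIN_APPROX_NONE)[0],key=cv2.contourArea)[-3:]
    for k in cs:
        print(n,cv2.contourArea(k),cv2.boundingRect(k))
        P=np.array([onz(n,p[0],.018)[:2] for p in k]).astype(np.float32)*1000
        print(' circ',cv2.minEnclosingCircle(P),'centroid',P.mean(0))
        M=cv2.moments(P);print(' area centroid',M['m10']/M['m00'],M['m01']/M['m00'])
E
```

```text
top 595.0 (223, 253, 36, 36)
 circ ((426.55596923828125, 53.7746467590332), 32.17210006713867) centroid [425.76462   52.290794]
 area centroid 422.024580747858 50.59677117796896
side 15.0 (226, 455, 8, 25)
 circ ((526.0477294921875, 233.7235107421875), 15.048295021057129) centroid [526.64355 232.68367]
 area centroid 527.0319500576798 231.7167216315254
side 489.0 (169, 411, 25, 50)
 circ ((598.754638671875, 201.48553466796875), 32.89503479003906) centroid [589.2186  203.12589]
 area centroid 589.7754042761643 198.5121139736686
side 1549.0 (310, 336, 52, 46)
 circ ((429.86566162109375, 64.54022216796875), 39.87889099121094) centroid [429.90497  66.56282]
 area centroid 426.30146218038516 63.07209497733908
```

View pics/crop.png

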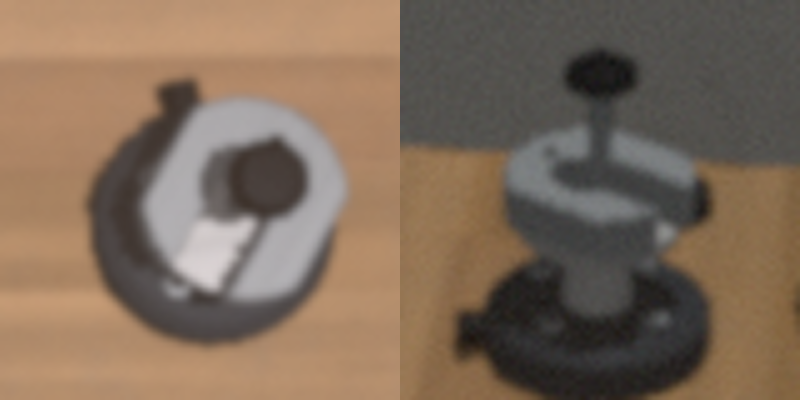

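The crop shows the post head at about top (453.6,240.6) and side (335.2,164.4). The steel slot opens down-left in the top view, so towards the robot and to the left. I'll measure the post, slot direction and brass pose.

```bash
python3 - <<'E'
from h import *
t=cv2.imread('pics/top0.png')
A=[];b=[]
for n,p in(('top',(453.6,240.6)),('side',(335.2,164.4))):
    o,d=ray(n,p);d/=np.linalg.norm(d);Q=np.eye(3)-np.outer(d,d);A.append(Q);b.append(Q@o);print(onz(n,p,.113))
print('head',np.linalg.lstsq(np.vstack(A),np.hstack(b),rcond=None)[0])
# steel slot edges (crop px) at z=.073
f=lambda p:onz('top',(p[0]/5+399.5,p[1]/5+204.5),.073)
for p,q in(((270,215),(225,295)),((203,210),(165,275)),((160,180),(205,105)),((285,295),(345,190))):
    v=(f(q)-f(p))[:2];print('edge dir',np.degrees(np.arctan2(v[1],v[0])))
h=cv2.cvtColor(t,cv2.COLOR_BGR2HSV);m=cv2.inRange(h,(17,120,50),(34,255,255));m[:, :215]=0;m[:,270:]=0;m[:245]=0;m[297:]=0
k=max(cv2.findContours(m,cv2.RETR_EXTERNAL,cv2.CHAIN_APPROX_NONE)[0],key=cv2.contourArea)
P=np.array([onz('top',p[0],.018)[:2] for p in k]).astype(np.float32)*1000
c,r=cv2.minEnclosingCircle(P);M=cv2.moments(P);g=np.array([M['m10'],M['m01']])/M['m00'];v=np.array(c)-g
print('brass',c,r,g,np.degrees(np.arctan2(v[1],v[0])),cv2.minAreaRect(P))
# deepest hull defect = slot end
H=cv2.convexHull(k,returnPoints=False);D=cv2.convexityDefects(k,H);d=max(D[:,0],key=lambda r:r[3])
e=P[d[2]];mid=(P[d[0]]+P[d[1]])/2;w=mid-e;print('slot end',e,'mouth',P[d[0]],P[d[1]],np.degrees(np.arctan2(w[1],w[0])))
z=10
bg=cv2.resize(t[240:300,210:270],None,fx=z,fy=z,interpolation=cv2.INTER_CUBIC)
cv2.drawContours(bg,[((k-[210,240])*z+5).astype(int)],-1,(0,0,255),1);cv2.imwrite('pics/b.png',bg)
E
```

```text
[ 0.46106932 -0.29805561  0.113     ]
[ 0.46136177 -0.29110685  0.113     ]
head [ 0.46185123 -0.298887    0.10893193]
edge dir 148.95283467305353
edge dir 148.188264139883
edge dir -32.309249098961445
edge dir -31.557227231349145
brass (426.9859619140625, 53.7113037109375) 34.406837463378906 [423.55796287  51.19032055] 36.331117756959756 ((425.7302551269531, 52.75432205200195), (65.66548156738281, 58.352115631103516), 32.831241607666016)
slot end [417.26123   50.909184] mouth [461.03433   58.597084] [445.45682  82.73974] 28.77146
```

View pics/b.png

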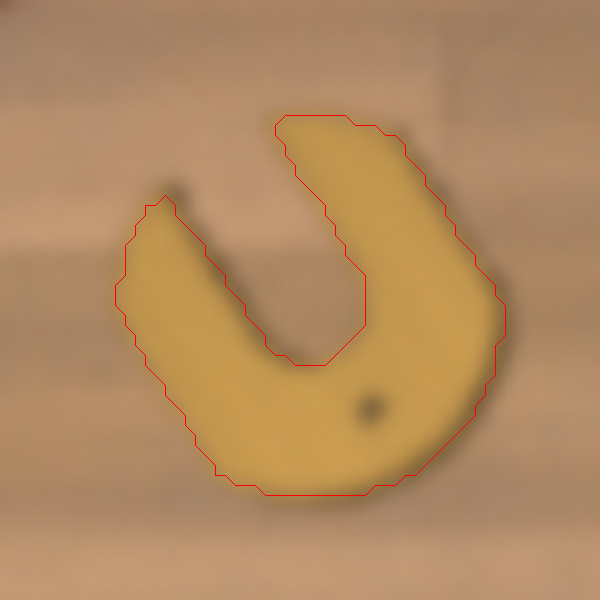

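The brass disc is centred at (0.427,0.054) with its slot at about 35°, and the contour fits it well. The post is at about (0.462,-0.297). The steel slot is at about 149°, so the brass slot must end near -31°. Next I'll check the tool axes.

```bash
python3 - <<'E'
from h import *
from scipy.spatial.transform import Rotation as R
r=R.from_euler('xyz',ctrl.get_obs()['ee_rot']).as_matrix();print(r.round(3),np.degrees(np.arctan2(r[1,1],r[0,1])))
E
python3 -m jog '[{"travel":[0,-2,0],"angular":[0,0,0]}]' 1
```

```text
[[-0.     0.441  0.897]
 [-0.001  0.897 -0.441]
 [-1.    -0.001 -0.   ]] 63.82839211663658
time_s: 0.2
position: [0.3086, 0.6091, 0.1742]
ee_rot: [2.14, 1.571, 1.684]
force: [-1.6, -0.0, -0.4]
gripper_width: 0.0913
```

```bash
python3 -m jog '[{"travel":[0.8,-4,0],"angular":[0,0,-8.5]},{"travel":[0.8,-4,0],"angular":[0,0,-8.5]},{"travel":[0.8,-4,0],"angular":[0,0,-8.5]},{"travel":[0.8,-4,0],"angular":[0,0,-8.5]},{"travel":[0.8,-4,0],"angular":[0,0,-8.5]}]' 1
python3 -m jog '[{"travel":[0.8,-4,0],"angular":[0,0,-8.5]},{"travel":[0.8,-4,0],"angular":[0,0,-8.5]},{"travel":[0.8,-4,0],"angular":[0,0,-8.5]},{"travel":[0.8,-4,0],"angular":[0,0,-8.5]},{"travel":[0.8,-4,0],"angular":[0,0,-8.5]}]' 1
python3 -m jog '[{"travel":[0.8,-4,-1],"angular":[0,0,-8.5]},{"travel":[0.8,-4,-1],"angular":[0,0,-8.5]},{"travel":[0.8,-4,-1],"angular":[0,0,-8.5]},{"travel":[0.8,-3,-1],"angular":[0,0,-8.5]},{"travel":[0,0,0],"angular":[0,0,0]}]' 1
cat >> h.py <<'E'
from scipy.spatial.transform import Rotation as R
def st():
    o=ctrl.get_obs();r=R.from_euler('xyz',o['ee_rot']).as_matrix()
    print('t',o['time_s'],'pos',o['position'].round(4),'yang',np.degrees(np.arctan2(r[1,1],r[0,1])).round(1),'down',r[:,0].round(3),'F',np.round(o['force'],1),'w',o['gripper_width'],'q',np.round(o['joints'],2))
    return o
E
python3 -c "
from h import *;st()"
```

```text
time_s: 0.7
position: [0.3486, 0.4065, 0.1744]
ee_rot: [-1.037, 1.57, -2.242]
force: [0.9, -0.0, 0.1]
gripper_width: 0.0911
time_s: 1.2
position: [0.3886, 0.2067, 0.1746]
ee_rot: [-0.336, 1.571, -2.282]
force: [-0.1, 0.6, 1.0]
gripper_width: 0.0914
time_s: 1.7
position: [0.4205, 0.0557, 0.1336]
ee_rot: [-0.376, 1.569, -2.918]
force: [0.1, 0.4, 0.6]
gripper_width: 0.0915
t 1.7 pos [0.4205 0.0557 0.1336] yang -55.6 down [-0.002 -0.    -1.   ] F [0.1 0.4 0.6] w 0.09153500059031225 q [ 0.08 -0.01  2.29 -0.    0.86  1.05]
```

```bash
python3 -m jog '[{"travel":[0.65,-0.2,-2.5],"angular":[0,0,0.6]},{"travel":[0,0,-2.5],"angular":[0,0,0]},{"travel":[0,0,-2.5],"angular":[0,0,0]},{"travel":[0,0,-2],"angular":[0,0,0]},{"travel":[0,0,0],"angular":[0,0,0]}]' 1
python3 -m jog '[{"travel":[0,0,-1.5],"angular":[0,0,0]},{"travel":[0,0,-1.0],"angular":[0,0,0]},{"travel":[0,0,-0.7],"angular":[0,0,0]},{"travel":[0,0,-0.3],"angular":[0,0,0]},{"travel":[0,0,0],"angular":[0,0,0]}]' 1
python3 -c "
from h import *;st();cv2.imwrite('pics/s1.png',cv2.resize(ctrl.camera('side')[280:430,250:450],None,fx=3,fy=3))"
```

```text
time_s: 2.2
position: [0.4254, 0.0566, 0.0378]
ee_rot: [-0.553, 1.567, -3.074]
force: [-0.5, -0.5, 0.1]
gripper_width: 0.0916
time_s: 2.7
position: [0.4272, 0.0563, 0.0047]
ee_rot: [-0.548, 1.571, -3.071]
force: [0.2, -0.1, -0.1]
gripper_width: 0.0911
t 2.7 pos [0.4272 0.0563 0.0047] yang -54.6 down [-0. -0. -1.] F [ 0.2 -0.1 -0.1] w 0.09110400314885307 q [0.08 0.27 2.32 0.   0.55 1.03]
```

View pics/s1.png

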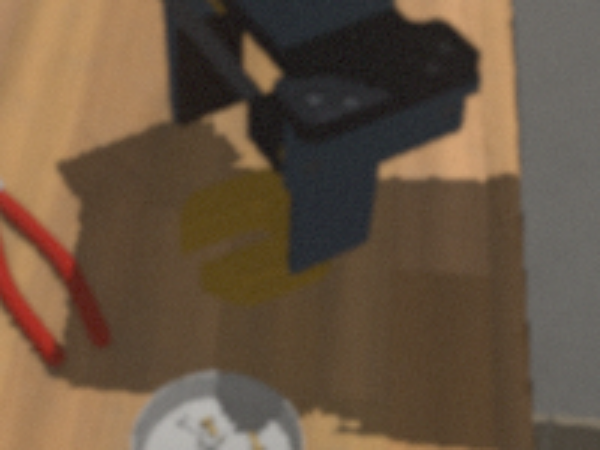

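The finger straddles the disc's flat at around (330,258), close to where I predicted. I'll lower it slightly and close.

```bash
python3 -m jog '[{"travel":[0,-0.15,-0.2],"angular":[0,0,0]},{"travel":[0,0,0],"angular":[0,0,0]}]' 1
python3 -m jog '[{"travel":[0,0,0],"angular":[0,0,0]},{"travel":[0,0,0],"angular":[0,0,0]},{"travel":[0,0,0],"angular":[0,0,0]},{"travel":[0,0,0],"angular":[0,0,0]},{"travel":[0,0,0],"angular":[0,0,0]}]' 0
python3 -m jog '[{"travel":[0,0,0],"angular":[0,0,0]},{"travel":[0,0,0],"angular":[0,0,0]},{"travel":[0,0,0],"angular":[0,0,0]},{"travel":[0,0,0],"angular":[0,0,0]},{"travel":[0,0,0],"angular":[0,0,0]}]' 0
python3 -m jog '[{"travel":[0,0,0.5],"angular":[0,0,0]},{"travel":[0,0,1.5],"angular":[0,0,0]},{"travel":[0,0,2],"angular":[0,0,0]},{"travel":[0,0,2],"angular":[0,0,0]},{"travel":[0,0,2],"angular":[0,0,0]}]' 0
python3 -m jog '[{"travel":[0,0,2],"angular":[0,0,0]},{"travel":[0,0,0],"angular":[0,0,0]},{"travel":[0,0,0],"angular":[0,0,0]}]' 0
python3 -c "
from h import *;st()
"
```

```text
time_s: 2.95
position: [0.4274, 0.0546, 0.0028]
ee_rot: [2.649, 1.57, 0.126]
force: [0.0, 0.9, 0.3]
gripper_width: 0.0915
time_s: 3.45
position: [0.4273, 0.0547, 0.0027]
ee_rot: [2.864, 1.571, 0.34]
force: [-0.5, 0.5, -1.1]
gripper_width: 0.0542
time_s: 3.95
position: [0.4273, 0.0547, 0.0026]
ee_rot: [2.591, 1.571, 0.068]
force: [-0.4, -0.1, -0.2]
gripper_width: 0.0138
time_s: 4.45
position: [0.4271, 0.0547, 0.0837]
ee_rot: [-2.992, 1.571, 0.768]
force: [-0.5, 1.1, 0.7]
gripper_width: 0.0
time_s: 4.75
position: [0.4274, 0.0547, 0.1027]
ee_rot: [2.596, 1.57, 0.073]
force: [0.0, 0.0, -0.6]
gripper_width: 0.0003
t 4.75 pos [0.4274 0.0547 0.1027] yang -54.6 down [ 0.001  0.    -1.   ] F [ 0.   0.  -0.6] w 0.00032109359220856034 q [ 0.07  0.06  2.3  -0.    0.78  1.03]
```

The fingers shut to zero, so the disc wasn't gripped. I need to look.

```bash
python3 - <<'E'
from h import *
st();s=ctrl.camera('side');t=ctrl.camera('top')
cv2.imwrite('pics/s2.png',np.hstack([cv2.resize(s[200:420,220:440],(400,400)),cv2.resize(t[200:320,180:300],(400,400))]))
E
```

```text
t 4.75 pos [0.4274 0.0547 0.1027] yang -54.6 down [ 0.001  0.    -1.   ] F [ 0.   0.  -0.6] w 0.00032109359220856034 q [ 0.07  0.06  2.3  -0.    0.78  1.03]
```

View pics/s2.png

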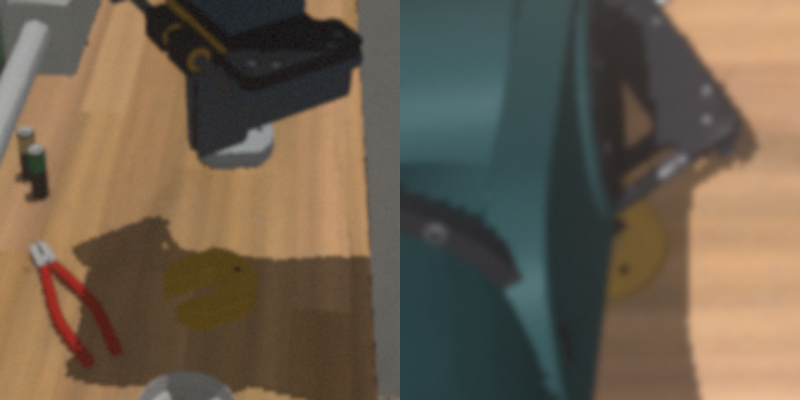

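```bash
python3 - <<'E'
from h import *
o=ctrl.get_obs();P=np.array(o['position'])
print('side tcp',proj('side',P),'top',proj('top',P))
for z in(.0027,.03):print(z,proj('side',[.427,.054,z]))
# expected near finger tip bottom in s1 crop (open, TCP z=.0047), back 59mm, pads +-16
y=np.array([-.57,.82,0]);x=np.array([.82,.57,0])
for z in(.0047,.03):
  for w in(-.016,.016):
    p=proj('side',np.array([.4272,.0563,z])+y*.059+x*w);print(z,w,(p-[250,280])*3)
print('disc',[proj('side',[.427,.054,.018])])
s=ctrl.camera('side')[200:420,220:440];cv2.imwrite('pics/s2b.png',cv2.resize(s[50:110,60:170],None,fx=6,fy=6,interpolation=cv2.INTER_CUBIC))
E
```

```text
side tcp [338.00746338 303.78513585] top [231.6786603  265.10915562]
0.0027 [336.50865439 359.47523825]
0.03 [336.83972898 344.91180803]
0.0047 -0.016 [361.2926002  318.11437345]
0.0047 0.016 [295.91846951 347.10213767]
0.03 -0.016 [364.40285698 277.05213323]
0.03 0.016 [297.68629329 305.91626522]
disc [array([336.69246581, 351.38967404])]
```

View pics/s2b.png

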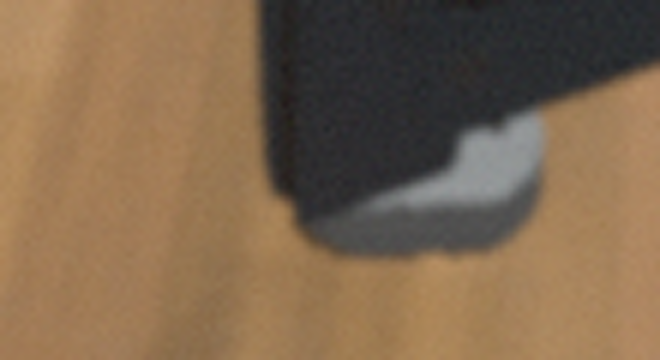

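The fingertips show at about (330,287) to (356,278) in the side view. The state says they should be around row 304 or lower, so they're really about 4-5 cm higher than reported (or the TCP is offset), and they closed in the air above the disc. I'll go back down open, then continue in small steps while watching force and picture.

```bash
python3 -m jog '[{"travel":[0,0,-2],"angular":[0,0,0]},{"travel":[0,0,-2],"angular":[0,0,0]},{"travel":[0,0,0],"angular":[0,0,0]},{"travel":[0,0,0],"angular":[0,0,0]},{"travel":[0,0,0],"angular":[0,0,0]}]' 1
python3 -m jog '[{"travel":[0,0,-2],"angular":[0,0,0]},{"travel":[0,0,-2],"angular":[0,0,0]},{"travel":[0,0,-2],"angular":[0,0,0]},{"travel":[0,0,0],"angular":[0,0,0]},{"travel":[0,0,0],"angular":[0,0,0]}]' 1
python3 -m jog '[{"travel":[0,0,-0.3],"angular":[0,0,0]},{"travel":[0,0,-0.3],"angular":[0,0,0]},{"travel":[0,0,-0.3],"angular":[0,0,0]},{"travel":[0,0,-0.3],"angular":[0,0,0]},{"travel":[0,0,-0.3],"angular":[0,0,0]}]' 1
python3 - <<'E'
from h import *
st();cv2.imwrite('pics/s3.png',cv2.resize(ctrl.camera('side')[280:430,250:450],None,fx=3,fy=3))
E
```

```text
time_s: 5.4
position: [0.4276, 0.0548, 0.0632]
ee_rot: [2.65, 1.57, 0.127]
force: [0.5, -0.2, 0.2]
gripper_width: 0.0375
time_s: 5.9
position: [0.4276, 0.0548, 0.0033]
ee_rot: [2.806, 1.571, 0.283]
force: [-0.0, -0.0, 0.9]
gripper_width: 0.0778
time_s: 6.4
position: [0.4273, 0.0547, -0.0125]
ee_rot: [2.683, 1.571, 0.16]
force: [-0.1, 0.5, 0.0]
gripper_width: 0.0912
t 6.4 pos [ 0.4273  0.0547 -0.0125] yang -54.6 down [ 0.  0. -1.] F [-0.1  0.5  0. ] w 0.09124778504145051 q [0.07 0.31 2.32 0.   0.51 1.03]
```

View pics/s3.png

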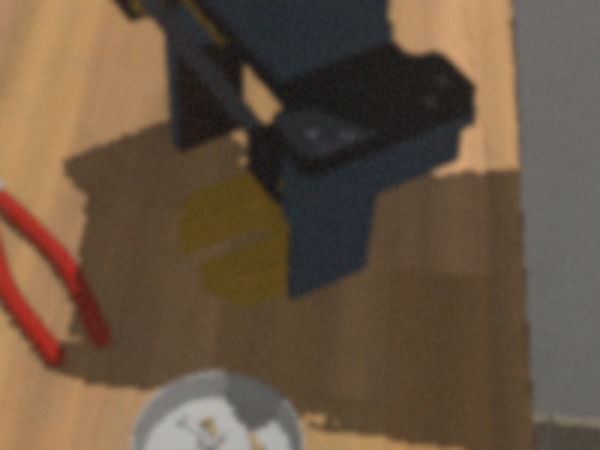

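No contact at a reading of -12.5 mm, so the z offset is confirmed at about 45 mm. I'll continue down in small steps until about 3 mm above the bench, watching the force.

```bash
python3 -m jog '[{"travel":[0,0,-0.4],"angular":[0,0,0]},{"travel":[0,0,-0.4],"angular":[0,0,0]},{"travel":[0,0,-0.4],"angular":[0,0,0]},{"travel":[0,0,-0.4],"angular":[0,0,0]},{"travel":[0,0,-0.4],"angular":[0,0,0]}]' 1
python3 -m jog '[{"travel":[0,0,-0.1],"angular":[0,0,0]},{"travel":[0,0,-0.1],"angular":[0,0,0]},{"travel":[0,0,-0.1],"angular":[0,0,0]}]' 1
python3 - <<'E'
from h import *
st();cv2.imwrite('pics/s4.png',cv2.resize(ctrl.camera('side')[280:430,250:450],None,fx=3,fy=3))
E
```

```text
time_s: 6.95
position: [0.4272, 0.0547, -0.0328]
ee_rot: [-0.771, 1.571, 2.989]
force: [-1.0, 0.4, -0.2]
gripper_width: 0.0913
time_s: 7.25
position: [0.4273, 0.0547, -0.0354]
ee_rot: [2.635, 1.571, 0.111]
force: [-0.2, -0.1, 0.4]
gripper_width: 0.0912
t 7.25 pos [ 0.4273  0.0547 -0.0354] yang -54.6 down [ 0.  0. -1.] F [-0.2 -0.1  0.4] w 0.09121248956707191 q [0.07 0.37 2.31 0.   0.46 1.03]
```

View pics/s4.png

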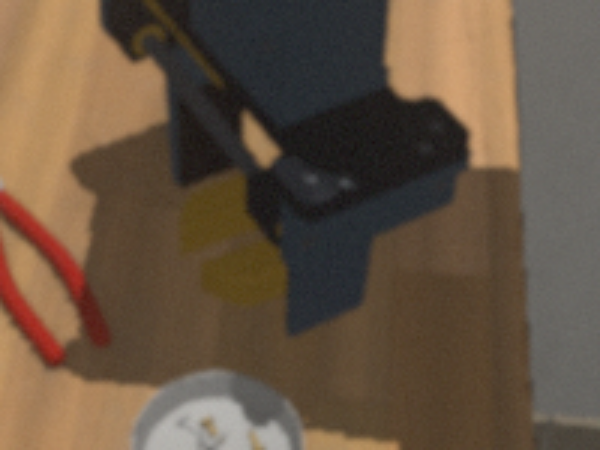

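No contact yet; the corner is at (290,335), about 7 mm up. I'll feel for the bench.

```bash
python3 -m jog '[{"travel":[0,0,-0.1],"angular":[0,0,0]},{"travel":[0,0,-0.1],"angular":[0,0,0]},{"travel":[0,0,-0.1],"angular":[0,0,0]},{"travel":[0,0,-0.1],"angular":[0,0,0]},{"travel":[0,0,0],"angular":[0,0,0]}]' 1 | grep -E "pos|force"
python3 -m jog '[{"travel":[0,0,-0.1],"angular":[0,0,0]},{"travel":[0,0,0],"angular":[0,0,0]}]' 1| grep -E "pos|force"
```

```text
position: [0.4273, 0.0547, -0.0391]
force: [-4.3, -0.7, 15.0]
position: [0.4274, 0.0548, -0.0392]
force: [-13.9, -0.9, 50.3]
```

Bench contact is at a reading of -39 mm. I'll raise 4.5 mm and close.

```bash
python3 -m jog '[{"travel":[0,0,0.25],"angular":[0,0,0]},{"travel":[0,0,0.2],"angular":[0,0,0]},{"travel":[0,0,0],"angular":[0,0,0]}]' 1| grep -E "pos|force"
python3 -m jog '[{"travel":[0,0,0],"angular":[0,0,0]},{"travel":[0,0,0],"angular":[0,0,0]},{"travel":[0,0,0],"angular":[0,0,0]},{"travel":[0,0,0],"angular":[0,0,0]},{"travel":[0,0,0],"angular":[0,0,0]}]' 0| grep -E "pos|force|wid"
python3 -m jog '[{"travel":[0,0,0],"angular":[0,0,0]},{"travel":[0,0,0],"angular":[0,0,0]},{"travel":[0,0,0],"angular":[0,0,0]}]' 0| grep -E "pos|force|wid"
```

```text
position: [0.4274, 0.0548, -0.0357]
force: [-0.1, 0.6, 0.4]
position: [0.4272, 0.0547, -0.036]
force: [-0.3, 0.2, -2.2]
gripper_width: 0.0585
position: [0.4272, 0.0547, -0.0359]
force: [-0.3, -0.5, -2.5]
gripper_width: 0.0582
```

Gripped at 58.2 mm. I'll lift to an 81 mm disc bottom, then carry it to 80 mm short of the post on the entry line while turning -66°.

```bash
python3 -m jog '[{"travel":[0,0,0.6],"angular":[0,0,0]},{"travel":[0,0,1.5],"angular":[0,0,0]},{"travel":[0,0,2.0],"angular":[0,0,0]},{"travel":[0,0,2],"angular":[0,0,0]},{"travel":[0,0,2],"angular":[0,0,0]}]' 0 | grep -E "pos|force|wid"
python3 -m jog '[{"travel":[0,-1.5,0],"angular":[0,0,-5]},{"travel":[0,-3,0],"angular":[0,0,-6]},{"travel":[0,-3,0],"angular":[0,0,-6]},{"travel":[0,-3,0],"angular":[0,0,-6]},{"travel":[0,-3,0],"angular":[0,0,-6]}]' 0 | grep -E "pos|force|wid"
python3 -m jog '[{"travel":[0,-3,0],"angular":[0,0,-6]},{"travel":[-0.5,-3,0],"angular":[0,0,-6]},{"travel":[-1,-3,0],"angular":[0,0,-6]},{"travel":[-1,-3,0],"angular":[0,0,-6]},{"travel":[-0.9,-3,0],"angular":[0,0,-6]}]' 0 | grep -E "pos|force|wid"
python3 -m jog '[{"travel":[0,-2.5,0],"angular":[0,0,-6]},{"travel":[0,0,0],"angular":[0,0,-1.4]},{"travel":[0,0,0],"angular":[0,0,0]},{"travel":[0,0,0],"angular":[0,0,0]}]' 0 | grep -E "pos|force|wid"
python3 - <<'E'
from h import *
st();s=ctrl.camera('side');t=ctrl.camera('top')
cv2.imwrite('pics/s5s.png',s);cv2.imwrite('pics/s5t.png',t)
cv2.imwrite('pics/s5.png',np.hstack([cv2.resize(s[120:240,280:400],(400,400)),cv2.resize(t[190:310,370:490],(400,400))]))
E
```

```text
position: [0.427, 0.0547, 0.0462]
force: [-0.3, 1.4, -2.2]
gripper_width: 0.0583
position: [0.4271, -0.0814, 0.0456]
force: [1.3, 0.1, -2.6]
gripper_width: 0.0584
position: [0.3925, -0.2314, 0.0455]
force: [0.9, 1.1, -3.1]
gripper_width: 0.0586
position: [0.393, -0.2545, 0.0452]
force: [0.8, 0.2, -1.7]
gripper_width: 0.0583
t 11.0 pos [ 0.393  -0.2545  0.0452] yang -120.9 down [-0.  0. -1.] F [ 0.8  0.2 -1.7] w 0.05827592387806145 q [-0.62  0.23  2.24  0.    0.67  1.48]
```

View pics/s5.png

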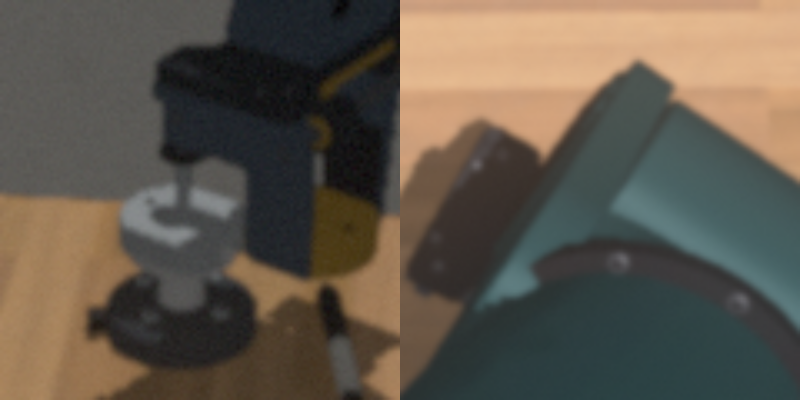

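The disc is held beside the post and below head level. Before inserting I need to know how high the gripper body sits above the tips, given the 39 mm discrepancy. I'll overlay the candidate underside outlines.

```bash
python3 - <<'E'
from h import *
s=cv2.imread('pics/s5s.png');x0,y0,f=280,60,4
im=cv2.resize(s[y0:y0+180,x0:x0+150],None,fx=f,fy=f,interpolation=cv2.INTER_CUBIC)
im=cv2.convertScaleAbs(im,alpha=1.8,beta=20)
a=np.radians(-120.9);y=np.array([np.cos(a),np.sin(a),0]);x=np.array([np.cos(a+np.pi/2),np.sin(a+np.pi/2),0])
c=np.array([.393,-.2545,.0842])
def poly(P,col):
    q=np.array([(proj('side',p)-[x0,y0])*f for p in P]).astype(int);cv2.polylines(im,[q],True,col,1)
for h,col in((.040,(0,0,255)),(.079,(0,255,0))):
    poly([c+x*u*.038+y*v*.089+[0,0,h] for u,v in((1,1),(1,-1),(-1,-1),(-1,1))],col)
poly([c+x*u*.016+y*v*.035 for u,v in((1,1),(1,-1),(-1,-1),(-1,1))],(255,255,0))
poly([[.462+.013*np.cos(q),-.297+.013*np.sin(q),.116] for q in np.linspace(0,6.2,30)],(255,0,255))
cv2.imwrite('pics/o.png',im);print(im.shape)
E
```

```text
(720, 600, 3)
```

View pics/o.png

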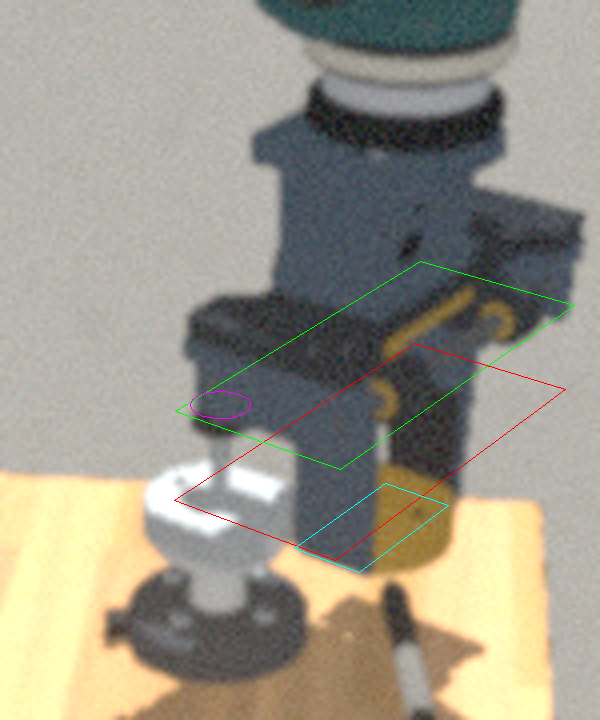

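The tip outline (cyan) matches the real tips, and the body sits about 79 mm above them (green). So the z reading is simply 39 mm low, x and y are right, and the head clears. Now I'll insert in two halves, watching the force.

```bash
python3 -m jog '[{"travel":[0.7,-0.42,0],"angular":[0,0,0]},{"travel":[0.7,-0.43,0],"angular":[0,0,0]},{"travel":[0.7,-0.42,0],"angular":[0,0,0]},{"travel":[0.7,-0.43,0],"angular":[0,0,0]},{"travel":[0.7,-0.43,0],"angular":[0,0,0]}]' 0 | grep -E "pos|force|wid"
python3 -m jog '[{"travel":[0.5,-0.3,0],"angular":[0,0,0]},{"travel":[0.5,-0.3,0],"angular":[0,0,0]},{"travel":[0.4,-0.25,0],"angular":[0,0,0]},{"travel":[0.4,-0.25,0],"angular":[0,0,0]},{"travel":[0.4,-0.25,0],"angular":[0,0,0]}]' 0 | grep -E "pos|force|wid"

```

```text
position: [0.429, -0.277, 0.0451]
force: [0.2, -0.2, -2.0]
gripper_width: 0.0583
position: [0.4505, -0.2902, 0.0451]
force: [-0.6, 0.1, -2.4]
gripper_width: 0.0582
```

```bash
python3 -m jog '[{"travel":[0.4,-0.25,0],"angular":[0,0,0]},{"travel":[0.4,-0.25,0],"angular":[0,0,0]},{"travel":[0.4,-0.25,0],"angular":[0,0,0]},{"travel":[0,-0.05,0],"angular":[0,0,0]},{"travel":[0,0,0],"angular":[0,0,0]}]' 0 | grep -E "pos|force|wid"
python3 -m jog '[{"travel":[0,0,0],"angular":[0,0,0]}]' 0 | grep -E "pos|force|wid"
```

```text
position: [0.4622, -0.2981, 0.0451]
force: [-0.3, -0.1, -2.6]
gripper_width: 0.0583
position: [0.462, -0.2979, 0.0451]
force: [0.6, -0.1, -1.8]
gripper_width: 0.0582
```

In place with no contact force. Now I'll lower onto the steel disc.

```bash
python3 -m jog '[{"travel":[0,0,-0.2],"angular":[0,0,0]},{"travel":[0,0,-0.2],"angular":[0,0,0]},{"travel":[0,0,-0.2],"angular":[0,0,0]},{"travel":[0,0,0],"angular":[0,0,0]},{"travel":[0,0,0],"angular":[0,0,0]}]' 0 | grep -E "pos|force|wid"
python3 -m jog '[{"travel":[0,0,-0.1],"angular":[0,0,0]},{"travel":[0,0,0],"angular":[0,0,0]}]' 0 | grep -E "pos|force|wid"
```

```text
position: [0.4622, -0.298, 0.039]
force: [-0.6, 0.3, -2.3]
gripper_width: 0.0583
position: [0.4622, -0.2981, 0.0381]
force: [-0.5, 0.5, -1.7]
gripper_width: 0.0586
```

```bash
python3 -m jog '[{"travel":[0,0,-0.1],"angular":[0,0,0]},{"travel":[0,0,0],"angular":[0,0,0]}]' 0 | grep -E "pos|force|wid"
```

```text
position: [0.4623, -0.2981, 0.0371]
force: [0.6, 0.2, -2.5]
gripper_width: 0.0585
```

```bash
python3 -m jog '[{"travel":[0,0,-0.1],"angular":[0,0,0]},{"travel":[0,0,0],"angular":[0,0,0]}]' 0 | grep -E "pos|force|wid"
```

```text
position: [0.4624, -0.2982, 0.0369]
force: [-4.9, 3.7, 14.2]
gripper_width: 0.0582
```

Contact at the expected height. I'll ease off 1 mm, open and go straight up.

```bash
python3 -m jog '[{"travel":[0,0,0.07],"angular":[0,0,0]},{"travel":[0,0,0],"angular":[0,0,0]}]' 0 | grep -E "pos|force|wid"
python3 -m jog '[{"travel":[0,0,0],"angular":[0,0,0]},{"travel":[0,0,0],"angular":[0,0,0]},{"travel":[0,0,0],"angular":[0,0,0]},{"travel":[0,0,0],"angular":[0,0,0]},{"travel":[0,0,0],"angular":[0,0,0]}]' 0.95 | grep -E "pos|force|wid"
python3 -m jog '[{"travel":[0,0,0.5],"angular":[0,0,0]},{"travel":[0,0,1],"angular":[0,0,0]},{"travel":[0,0,2],"angular":[0,0,0]},{"travel":[0,0,3],"angular":[0,0,0]},{"travel":[0,0,3],"angular":[0,0,0]}]' | grep -E "pos|force|wid"
python3 -m jog '[{"travel":[0,0,3],"angular":[0,0,0]},{"travel":[0,0,3],"angular":[0,0,0]},{"travel":[0,0,2],"angular":[0,0,0]},{"travel":[0,0,0],"angular":[0,0,0]},{"travel":[0,0,0],"angular":[0,0,0]}]' | grep -E "pos|force|wid"
python3 - <<'E'
from h import *
st();s=ctrl.camera('side');t=ctrl.camera('top')
m=brassmask('side',s);k=max(cv2.findContours(m[:240],cv2.RETR_EXTERNAL,cv2.CHAIN_APPROX_NONE)[0],key=cv2.contourArea);print('brass bbox side',cv2.boundingRect(k))
a=np.radians(-31);x=np.array([np.cos(a),np.sin(a),0]);
def ov(c,n):
    return np.array([proj(n,c+34*.001*np.array([np.cos(q),np.sin(q),0])) for q in np.linspace(0,6.28,40)])
E_=np.vstack([ov(np.array([.462,-.298,z]),'side') for z in(.073,.091)]);print('expected side',E_.min(0),E_.max(0))
A=cv2.resize(s[130:240,280:390],(400,400),interpolation=cv2.INTER_CUBIC)
B=cv2.resize(t[190:300,390:500],(400,400),interpolation=cv2.INTER_CUBIC)
cv2.imwrite('pics/f.png',cv2.convertScaleAbs(np.hstack([A,B]),alpha=1.4))
E
```

```text
position: [0.4624, -0.2982, 0.037]
force: [-0.9, 1.3, 4.3]
gripper_width: 0.0583
position: [0.4623, -0.2981, 0.0368]
force: [0.5, -0.1, -0.0]
gripper_width: 0.0864
position: [0.4621, -0.2979, 0.1335]
force: [1.4, 0.1, -0.4]
gripper_width: 0.0868
position: [0.4622, -0.298, 0.2122]
force: [0.5, 0.8, -0.9]
gripper_width: 0.0863
t 15.5 pos [ 0.4622 -0.298   0.2122] yang -121.0 down [ 0.001 -0.001 -1.   ] F [ 0.5  0.8 -0.9] w 0.08625090682550209 q [-0.62  0.1   2.02 -0.    1.03  1.5 ]
brass bbox side (316, 168, 37, 24)
expected side [315.70249399 164.79075458] [354.36095793 192.38267332]
```

View pics/f.png

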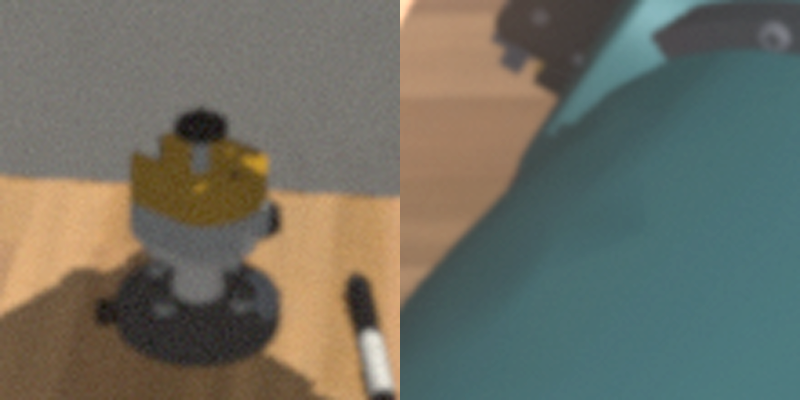

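The brass disc lies flat on the steel disc, at crop (200,180), with the stem at (200,150) passing through it. Its slot opens away to the far left, at (145,155). Its side-view box matches the expected outline (316–353 against 316–354). The gripper is clear, so I'm handing in.

```bash
python3 -c "
from rig import ctrl
print(ctrl.job_done())"
```

```text
the job is handed in; nothing more can be done
None
```

The brass disc is on the load post and the job is handed in. It lies flat on the steel disc with the stem in its slot, and its slot faces opposite to the steel disc's, at about -31° against 149°.

**First grasp:** it missed, with the fingers closing in the air above the disc. The reported tool height turned out to be about 39 mm lower than the real fingertips. I confirmed this by touching the bench gently (about 50 N at most), then gripped the disc by its flats at 58 mm.

**Insertion:** the disc slid under the head with no sideways force. It touched the steel disc at the expected height, and I then opened the fingers and raised the gripper straight up.

**Last checks:**
- **Side view:** the brass outline spans columns 316–353, against 316–354 expected, and rows 168–192, against 165–192. Contact height agreed to within about 1 mm.
- **Force and time:** force was near zero after release, and about 15.5 s of the 48 s were used.
- **Not checked:** the arm blocked the top view at the end, so I did not confirm the exact centring from above. I did not re-measure the spare and loaded steel discs, but I saw no force that would have moved either.
- **Disagreement:** the two cameras differed by about 7 mm in y on the post position when compared at head height. I used about -0.298, close to the top camera's value.

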